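Set out a loaded sawing board over the bench edge and hold it

ROBOT

A 6-joint arm with a two-finger parallel gripper is mounted at the origin on a cart in front of the work surface, level with it; the furniture and walls round the work are solid. World frame = base frame: x ahead of the robot, y to its left, z up, the work surface at z = 0. Lengths are in mm, angles in rad, forces in N, time in s.
With the tool pointing down it reaches from about 275 to 875 mm from the base axis. Payload 12.5 kg.
Tool frame: the origin (TCP) lies on the mounting face of the last link; the fingertips stand 173 mm ahead of it and the grasp point (between the pads) lies 155 mm ahead of it; z points along the fingers, y is the direction in which the jaws open and shut (so a half turn about z gives the same grasp; the last joint's range is limited). The gripper opens to 85 mm and grips with 20 to 120 N. Pads are 22 mm wide; open, the fingers measure 114 mm over their backs; the gripper's body (76 mm by 85 mm) begins 54 mm behind the grasp point. The pads swing forward as they close: fully open they stand 13 mm farther back than shut.
Start: joints at [-1.348, 0.351, 1.652, -0, 1.139, -0.085], TCP at [166.649, -524.132, 404.69] pointing down, gripper open.
Joint ranges: [-2.75, 2.75], [-0.79, 2.1], [0.01, 2.65], [-1.57, 4.71], [0.07, 3.14], [-2.87, 2.87]. Speed limits (rad/s): [2.22, 2.22, 2.79, 3.14, 3.14, 3.14].

INTERFACE

Orientations are given as a unit quaternion [x, y, z, w].
In Python, from cell import robot gives the robot as it stands.
- The arm moves only by the shell command python3 -m creep 'ROWS' [OPENING]. ROWS is text: rows parted by semicolons, each of 6 numbers parted by spaces: the shift along the tool's x, y, z in m, then the turn, a rotation vector about the tool's x, y, z in rad. In form: tx ty tz ax ay az; .... A call has 1 to 5 rows; each row shifts and turns the pose as measured when the row begins, along the tool's axes as they then stand; what a row does not reach is not made up. A row lasts 1/8 s, in which the tool goes at most 62.5 mm and 10.7 degrees, less where a joint would pass 70% of its speed; a pose out of reach is approached as far as the arm can. A call is refused whole if a number of a shift passes 0.0625 or a number of a turn 0.188, either way. A call with a gripper value outside its range is refused whole. OPENING is the closure, from -1 (fully open) to 1 (shut), so that 0 is half open, set as the call begins (- or left out, the last holds). The fingers move at their own pace and stop on an object; the grip force is fixed at half the most. Time passes only in rows, so rows that do not move let the fingers close. It gives the time, the measured TCP pose, the force and the opening at its end, in the units of the state.
- robot.read_state(): the state, without advancing time (a new reading comes with each control period).
- robot.read_camera(name): name is "scene" or "top" or "wrist"; returns (picture, depth): 400x640x3 uint8, red, green, blue; 400x640 float32, mm along the optical axis (not along the pixel's ray), 0 where there is no reading.
- robot.camera_info(name): a dict with "fovy" (degrees; the focal length in pixels is half the picture's height over the tangent of half this angle, whatever the lens; pixels are square), "cx", "cy" (the principal point, pixels), "origin" and "attitude" of the camera in the world; the wrist camera has in their place "mount" (4x4, takes a point from camera to tool coordinates, whose origin is the TCP and whose axes are the flange's). Camera axes: x right, y down, z forward; pixel columns grow to the right and rows downward; lengths in mm; the calibration is good to about 2 mm. The wrist camera is an equidistant fisheye: a pixel r from the principal point sees the ray r / f radians off the axis. A picture is of the moment at which its call begins: read the wrist's pose just before it. camera_info takes no time and is no camera call.
- robot.finish_job(): hands the job in, once; it reports no verdict.
The state is a dict: "time_s": time; "qpos": joint angles; "dq": joint speeds; "tau": joint torques, N m; "eef_pos": TCP position; "tcp_rot": TCP orientation; "contact_force": force on the tool from outside, world axes, zero at the start; "moment": the same for the moment, N m; "grip_width": opening from 0.0 (shut) to 1.0 (fully open).
Only numpy, scipy, OpenCV 4.12 (cv2) and the standard library are available. Lean on these libraries where they do the work, as an engineer would, in place of code of your own. Each camera call takes 0.05 s, during which the arm holds its last target.

TASK

Set the piercing work up for sawing: while the sawing board still lies back on the bench between its guide strips, lay the brass plate flat on it with the plate's small drilled hole over the round hole at the end of the board's V notch, and let go of the plate. Then slide the board straight out over the front edge of the bench, plate and all, until the dark line across the board is level with the bench edge; the weight of the plate would tip it there, so keep hold of the board at its tail, flat on the bench, and finish still holding it with the plate in place. Never let the board tip, and leave the other tools where they lie.

Things in the scene. Friction and masses are not known exactly. Their poses are not given: they have to be found in the camera images.
- edge (a point): point on the upper front edge of the bench top, midway between the two guide strips. The edge is straight along y; beyond it (smaller x) there is nothing under the board. x of this frame points away from the robot, into the bench, z up. The fixed wooden guide strips are 200 mm long (x = +6 to +206 mm from this point), 22 mm wide and 12 mm tall, their inner faces at y = -42 and +42 mm: the board slides between them along x with 2 mm clearance a side
- board: loose plywood sawing board (bird's-mouth board), 240 x 80 x 16 mm, about 0.26 kg, lying flat between the guide strips; origin at the centre of its underside; x runs from the notched nose (x = -120 mm, the robot's side) to the tail (x = +120 mm), z up. Nose: V notch 34 mm wide at the mouth, narrowing to a round hole 26 mm across. At the start the whole board lies on the bench, its nose 2 to 52 mm behind the edge
- board_line (a point): middle of the dark cross line drawn over the board's top face, half-way along the board, on the top face (16 mm above the underside); axes as the board. It must come to the same x as edge, so that 120 mm of the board overhangs
- board_hole (a point): centre of the board's 26 mm round hole, at the height of the top face, 75 mm towards the nose from the line; axes as the board
- board_grip (a point): centre of the dark wooden grip block screwed on top of the board near its tail, 90 mm behind the line: 24 mm along x, 60 mm along y, 26 mm tall, standing on the board (13 mm of it above and 13 mm below this point; its top is 42 mm above the bench). The handle to slide and hold the board by; 18 mm of bare board remain behind it
- plate_center (a point): centre (half-way up) of the loose brass plate: 46 mm along its x, 64 mm along its y, 6 mm thick, about 0.15 kg, with an 8 mm drilled hole through its centre and faint scribed lines on top; at the start it lies flat on the bench to the left of the guides, long side roughly along y. Which way its sides point on the board does not matter
- plate: the same brass plate; origin at the centre of its underside, axes as its centre point
- loupe: black eyepiece loupe, 33 mm across and 31 mm tall, lying near the work; to be left alone
- ball_hammer: ball-pein hammer with a wooden handle, 273 mm long, lying near the work; to be left alone
- scrap_tube: short copper tube, 22 mm thick and 150 mm long, lying near the work; to be left alone
- eraser_block: grey abrasive block, 24 x 52 x 13 mm, lying near the work; to be left alone
Mind the look-alikes: they are no part of the job. Of the things that look like the plate, the smaller one is meant.

How it is judged:
By the outcome, as a careful person would: the job done as asked, in the order asked, and still so for the second after the job is handed in, while the arm keeps its last pose, push and grip.
It also fails if it takes over 48 s, if anything falls off the work surface, if the arm or the gripper's body presses on something with over 40 N, if the wrist force passes 120 N, or if a joint passes its speed limit or range.

## Working session

There is one attempt and no reset: what is moved stays moved. The work goes in short steps, Python scripts to look and compute and a shell command to move; the robot and the scene stay as the last step left them, time stands still between calls to the robot, and variables do not carry over. Pictures are saved under pics/ and viewed, and the job is handed in when it is done.

```bash
mkdir -p pics; ls; python3 - <<'E'
from cell import robot
import cv2
s=robot.read_state();print(s)
for n in("scene","top","wrist"):
    print(robot.camera_info(n))
    im,d=robot.read_camera(n)
    cv2.imwrite(f"pics/{n}0.png",im[:,:,::-1])
    import numpy as np
    np.save(f"pics/{n}0_d.npy",d); np.save(f"pics/{n}0.npy",im)
E
```

```text
pics
{'time_s': 0.0, 'qpos': array([-1.34761095e+00,  3.51277828e-01,  1.65241845e+00, -2.14311134e-06,
        1.13912878e+00, -8.45805538e-02]), 'dq': array([ 0.0003834 ,  0.0015325 ,  0.00090303, -0.00020393, -0.00047133,
       -0.00178665]), 'tau': array([-2.74791069e-03, -5.06097114e+01, -2.91407722e+01, -1.77571628e-04,
        4.57287519e-03,  1.52842016e-06]), 'eef_pos': array([ 166.61855554, -524.02488729,  404.1376629 ]), 'tcp_rot': array([ 9.88183106e-01,  1.53276773e-01, -4.36408157e-05, -6.14656304e-04]), 'contact_force': array([ 0.65273555, -0.09203541, -0.52780716]), 'moment': array([-0.07554062,  0.00011129,  0.06309456]), 'grip_width': 1.0006045724280894}
{'fovy': 56.0534267243297, 'cx': 319.9275053928257, 'cy': 195.48076217579776, 'origin': array([-137.8585331 ,  567.74554326,  789.90281763]), 'attitude': array([-0.3247069 ,  0.83848045, -0.40822512,  0.1576966 ])}
{'fovy': 53.95327217351878, 'cx': 321.8074308456947, 'cy': 195.7842602152163, 'origin': array([ 277.12954953, -133.44802648,  982.60231073]), 'attitude': array([ 0.72390665, -0.68043019,  0.07730763, -0.08365071])}
{'fovy': 65.70646984690485, 'cx': 316.5142900634307, 'cy': 200.70044918830882, 'mount': array([[ 2.69690673e-04, -9.46312848e-01, -3.23252102e-01,
         8.38329640e+01],
       [ 9.99999959e-01,  2.24822271e-04,  1.76142578e-04,
        -1.61299523e-01],
       [-9.40117127e-05, -3.23252136e-01,  9.46312870e-01,
         3.16105996e+01],
       [ 0.00000000e+00,  0.00000000e+00,  0.00000000e+00,
         1.00000000e+00]])}
```

View pics/scene0.png

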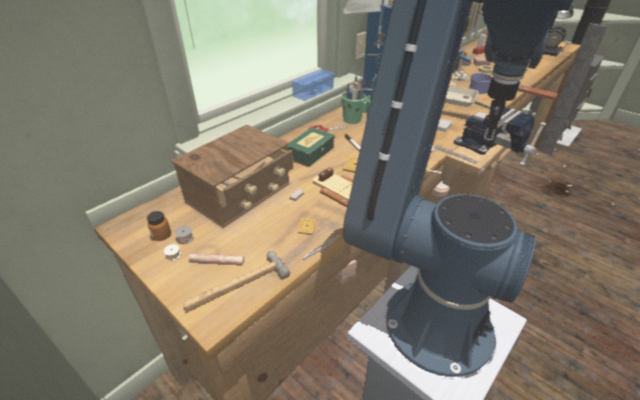

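View pics/top0.png

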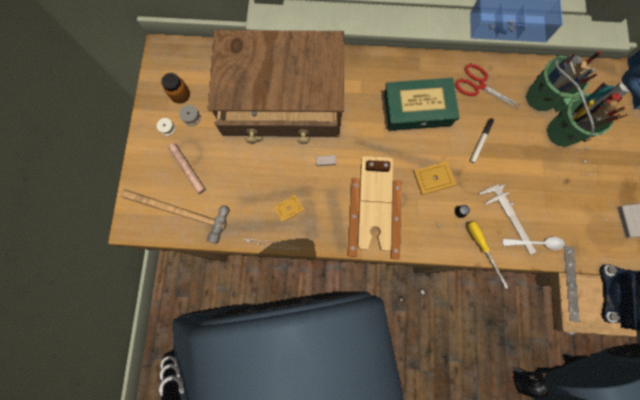

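View pics/wrist0.png

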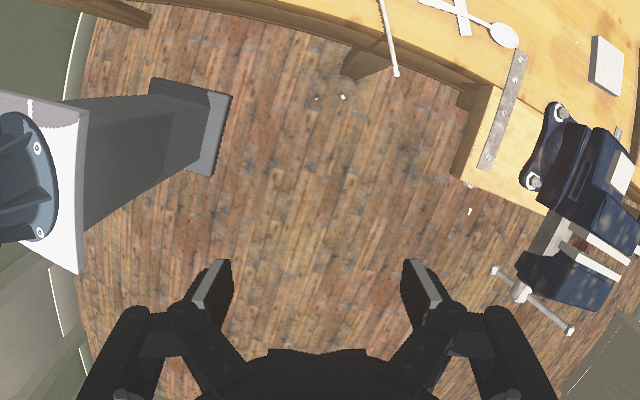

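```bash
cat > h.py <<'E'
import numpy as np, cv2
from scipy.spatial.transform import Rotation as R
from cell import robot
def f(n):
    i=robot.camera_info(n); return i,200/np.tan(np.radians(i['fovy'])/2)
def ray(n,u,v,st=None):
    i,F=f(n); x=(u-i['cx'])/F; y=(v-i['cy'])/F
    if n!='wrist':
        return i['origin'],R.from_quat(i['attitude']).apply([x,y,1])
    th=np.hypot(x,y); k=np.sin(th)/th if th>1e-9 else 1
    d=np.array([x*k,y*k,np.cos(th)]); M=i['mount']
    q=R.from_quat(st['tcp_rot'])
    return q.apply(M[:3,3])+st['eef_pos'], q.apply(M[:3,:3]@d)
def pt(n,u,v,z,st=None):
    o,d=ray(n,u,v,st); return o+d*(z-o[2])/d[2]
def px(n,P,st=None):
    i,F=f(n); P=np.atleast_2d(P)
    if n!='wrist':
        c=R.from_quat(i['attitude']).inv().apply(P-i['origin'])
        return np.c_[i['cx']+F*c[:,0]/c[:,2],i['cy']+F*c[:,1]/c[:,2]]
    M=i['mount'];q=R.from_quat(st['tcp_rot'])
    c=(q.inv().apply(P-st['eef_pos'])-M[:3,3])@M[:3,:3]
    r=np.hypot(c[:,0],c[:,1]);th=np.arctan2(r,c[:,2])
    return np.c_[i['cx']+F*th*c[:,0]/r,i['cy']+F*th*c[:,1]/r]
E
python3 - <<'E'
from h import *
im=np.load('pics/top0.npy')[130:280,250:450,::-1]
cv2.imwrite('pics/topcrop.png',cv2.resize(im,None,fx=4,fy=4,interpolation=cv2.INTER_CUBIC))
for uv,z in [((289,208),6),((376,243),0),((376,202),16),((378,166),42),((355,254),12),((397,257),12)]: print(uv,pt('top',*uv,z))
d=np.load('pics/top0_d.npy');o,r=ray('top',320,180)
print([ (o+ray('top',u,v)[1]*d[v,u]).round(1) for u,v in [(320,180),(289,208),(370,220),(300,240)]])
E
```

```text
(289, 208) [466.64517041 -36.50257495   6.        ]
(376, 243) [ 392.41038649 -259.97862719    0.        ]
(376, 202) [ 493.54707868 -254.73204328   16.        ]
(378, 166) [ 580.12984134 -253.61231688   42.        ]
(355, 254) [ 360.88836567 -207.90199775   12.        ]
(397, 257) [ 359.97113961 -310.7575255    12.        ]
[array([ 546.8, -110.1,   -1.2]), array([467.7, -36. ,   0.8]), array([ 446.6, -241.1,   17.1]), array([388. , -70.1,   1. ])]
```

View pics/topcrop.png

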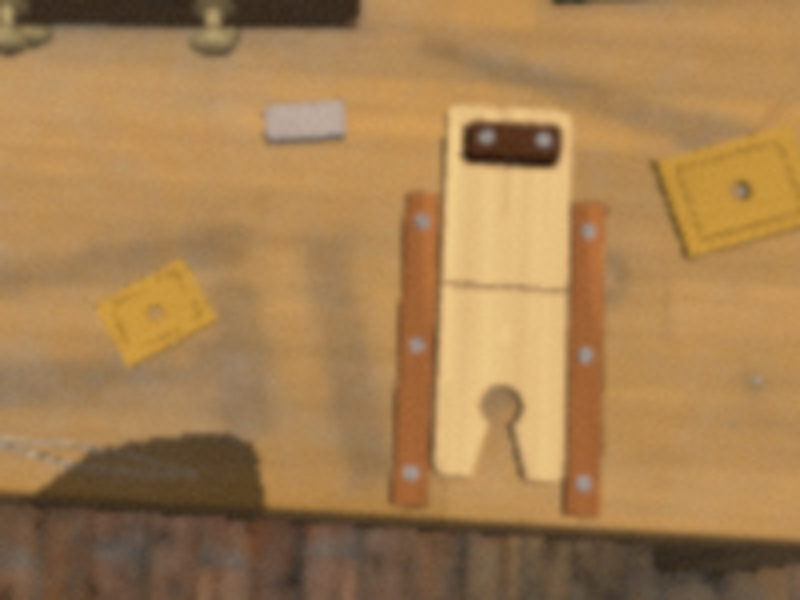

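```bash
cat > m.py <<'E'
from h import *
im=np.load('pics/top0.npy')
hsv=cv2.cvtColor(im,cv2.COLOR_RGB2HSV)
if __name__=='__main__':
    for n,(u,v) in dict(plate=(283,210),bench=(320,220),guide=(353,220),board=(375,190),hole=(375,231),grip=(378,166),line=(376,202),plate2=(425,185),floor=(330,270)).items(): print(n,hsv[v,u])
E
python3 - <<'E'
from m import *
exec("for n,(u,v) in dict(plate=(283,210),bench=(320,220),guide=(353,220),board=(375,190),hole=(375,231),grip=(378,166),line=(376,202),floor=(330,270)).items(): print(n,hsv[v,u])")
# plate: h-based mask in roi
def comp(mask,seed):
    n,l,s,c=cv2.connectedComponentsWithStats(mask.astype(np.uint8)); 
    return (l==l[seed[1],seed[0]]).astype(np.uint8)
H,S,V=[hsv[...,k].astype(int) for k in range(3)]
pm=(H>=20)&(H<=28)&(S>170); pm[:, :265]=0; pm[:,315:]=0; pm[:190]=0; pm[225:]=0
pm=cv2.morphologyEx(pm.astype(np.uint8),cv2.MORPH_CLOSE,np.ones((5,5)))
c=max(cv2.findContours(pm,0,2)[0],key=cv2.contourArea)
bx=cv2.minAreaRect(c); print('plate',bx)
P=np.array([pt('top',*p,6)[:2] for p in cv2.boxPoints(bx)]);print(P.round(1),P.mean(0), np.linalg.norm(np.diff(P,axis=0),axis=1))
# guide screws
sc=[(421,221),(416,345),(410,473),(588,232),(586,356),(584,483)]
Q=np.array([pt('top',250+u/4,130+v/4,12)[:2] for u,v in sc]);print(Q.round(1))
print('yaw',np.degrees(np.arctan2(*(Q[0]-Q[2])[::-1])),np.degrees(np.arctan2(*(Q[3]-Q[5])[::-1])))
for n,(u,v,z) in dict(hole=(500,405,16),line=(506,286,16),grip=(512,140,42),phole=(156,311,6),edge=(502,517,0)).items(): print(n,pt('top',250+u/4,130+v/4,z).round(1))
E
```

```text
plate [ 19 174 204]
bench [ 17 130 176]
guide [ 12 162 161]
board [ 18 111 227]
hole [ 17 119 159]
grip [ 13 183  82]
line [ 17 114 205]
floor [ 12  93 118]
plate ((284.0, 211.0), (0.0, 0.0), 0.0)
[[458.2 -24.5]
 [458.2 -24.5]
 [458.2 -24.5]
 [458.2 -24.5]] [458.15410315 -24.50341906] [0. 0. 0.]
[[ 534.9 -201.1]
 [ 454.5 -201.4]
 [ 374.5 -201.2]
 [ 534.2 -307.5]
 [ 454.1 -307.7]
 [ 375.  -308. ]]
yaw 0.03933121684388264 0.1972751474301032
hole [ 419.4 -254.6   16. ]
line [ 494.9 -255.9   16. ]
grip [ 582.7 -253.5   42. ]
phole [467.3 -36.5   6. ]
edge [ 352.2 -260.     0. ]
```

```bash
cat > plan.py <<'E'
import sys
from h import *
def plan(target,yaw=None,n=None,step=.055):
    """target world TCP mm, yaw = tool-x heading deg; keeps tool straight down"""
    s=robot.read_state(); p=s['eef_pos'].copy(); q=R.from_quat(s['tcp_rot'])
    x=q.apply([1,0,0]); y0=np.degrees(np.arctan2(x[1],x[0]))
    if yaw is None: yaw=y0
    c,sn=np.cos(np.radians(yaw)),np.sin(np.radians(yaw))
    qt=R.from_matrix(np.array([[c,sn,0],[sn,-c,0],[0,0,-1.]]))
    rv=(q.inv()*qt).as_rotvec(); d=np.array(target)-p
    if n is None: n=max(1,int(np.ceil(max(np.abs(d).max()/1000/step,np.linalg.norm(d)/1000/.06,np.abs(rv).max()/.18))))
    print('at',p.round(1),'yaw %.1f'%y0,'d',d.round(1),'rv',rv.round(3),'n',n)
    for k in range(n):
        t=q.inv().apply(d/n)/1000
        print(' '.join('%.4f'%v for v in [*t,*(rv/n)]),end='; ' )
        q=q*R.from_rotvec(rv/n)
    print()
if __name__=='__main__':
    a=[float(v) for v in sys.argv[1:]]
    plan(a[:3],a[3] if len(a)>3 else None,int(a[4]) if len(a)>4 else None)
E
python3 plan.py 467 -36.5 380 120
```

```text
at [ 166.6 -524.1  404.3] yaw 17.6 d [300.4 487.6 -24.3] rv [-1.000e-03 -1.000e-03 -1.787e+00] n 10
0.0434 -0.0374 0.0025 -0.0001 -0.0001 -0.1787; 0.0493 -0.0291 0.0025 -0.0001 -0.0001 -0.1787; 0.0537 -0.0198 0.0025 -0.0001 -0.0001 -0.1787; 0.0564 -0.0100 0.0024 -0.0001 -0.0001 -0.1787; 0.0573 0.0002 0.0024 -0.0001 -0.0001 -0.1787; 0.0563 0.0104 0.0024 -0.0001 -0.0001 -0.1787; 0.0536 0.0202 0.0024 -0.0001 -0.0001 -0.1787; 0.0491 0.0294 0.0024 -0.0001 -0.0001 -0.1787; 0.0431 0.0377 0.0024 -0.0001 -0.0001 -0.1787; 0.0357 0.0448 0.0024 -0.0001 -0.0001 -0.1787;
```

```bash
python3 -m creep '0.043 -0.037 0.0025 0 0 -0.178; 0.049 -0.029 0.0025 0 0 -0.178; 0.053 -0.020 0.0025 0 0 -0.178; 0.056 -0.010 0.0025 0 0 -0.178; 0.057 0 0.0025 0 0 -0.178' -1; python3 plan.py 467 -36.5 380 120
```

```text
time_s: 0.78
eef_pos: [315.1, -275.8, 390.7]
tcp_rot: [0.82, 0.573, 0.0, -0.0]
contact_force: [1.6, 0.3, 0.2]
grip_width: 1.0
at [ 315.1 -275.8  390.7] yaw 69.9 d [151.9 239.3 -10.7] rv [ 0.    -0.001 -0.875] n 5
0.0554 0.0120 0.0022 0.0000 -0.0002 -0.1750; 0.0524 0.0215 0.0022 0.0000 -0.0002 -0.1750; 0.0479 0.0303 0.0022 0.0000 -0.0002 -0.1750; 0.0419 0.0382 0.0021 0.0000 -0.0002 -0.1750; 0.0346 0.0449 0.0021 0.0000 -0.0002 -0.1750;
```

```bash
python3 -m creep '0.055 0.012 0.002 0 0 -0.175; 0.052 0.021 0.002 0 0 -0.175; 0.048 0.030 0.002 0 0 -0.175; 0.042 0.038 0.002 0 0 -0.175; 0.035 0.045 0.002 0 0 -0.175'; python3 plan.py 467 -36.5 380 120; python3 - <<'E'
from h import *
s=robot.read_state();im,d=robot.read_camera('wrist');np.savez('pics/w1.npz',im=im,d=d,**s)
cv2.imwrite('pics/w1.png',im[:,:,::-1])
E
```

```text
time_s: 1.4
eef_pos: [466.1, -25.9, 381.0]
tcp_rot: [0.487, 0.873, 0.0, 0.001]
contact_force: [0.2, -0.5, -1.0]
grip_width: 0.997
at [466.1 -25.9 381. ] yaw 121.7 d [  0.9 -10.6  -1. ] rv [0.001 0.001 0.029] n 1
-0.0095 -0.0048 0.0010 0.0013 0.0007 0.0292;
```

View pics/w1.png

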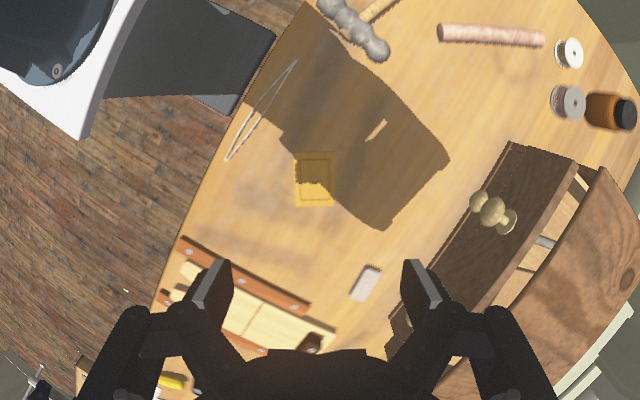

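```bash
python3 - <<'E'
import numpy as np,cv2
z=np.load('pics/w1.npz');im=z['im'][135:225,260:380,::-1]
cv2.imwrite('pics/w1c.png',cv2.resize(im,None,fx=6,fy=6,interpolation=cv2.INTER_CUBIC))
E
```

```text
(no output)
```

View pics/w1c.png

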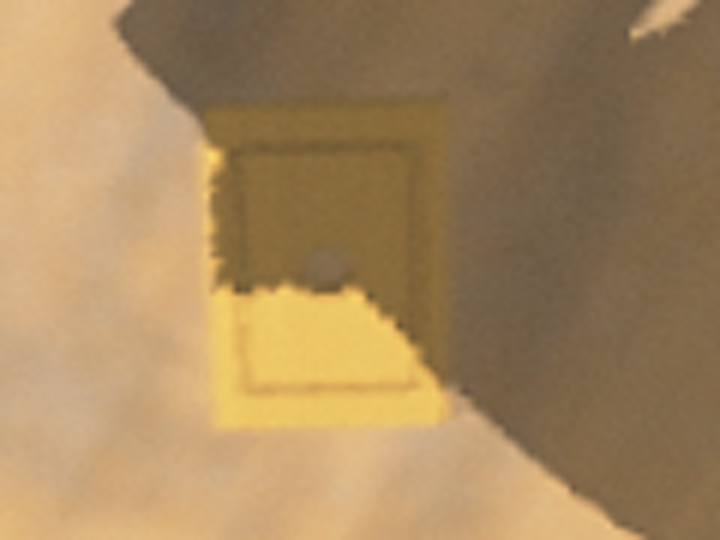

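```bash
python3 - <<'E'
from h import *
z=np.load('pics/w1.npz');st={k:z[k] for k in('eef_pos','tcp_rot')}
C=[(203,103),(447,103),(450,425),(215,428),(326,268)]
P=np.array([pt('wrist',260+u/6,135+v/6,6,st) for u,v in C])[:,:2];print(P.round(1),P[:4].mean(0))
for a,b in[(0,1),(1,2),(3,2),(0,3)]: d=P[b]-P[a];print(np.linalg.norm(d).round(1),np.degrees(np.arctan2(d[1],d[0])).round(1))
E
```

```text
[[433.1 -18.9]
 [471.9   5.1]
 [506.9 -48.5]
 [467.9 -73.3]
 [469.5 -34.1]] [469.97172482 -33.89630534]
45.6 31.6
64.0 -56.8
46.2 32.4
64.6 -57.4
```

```bash
python3 plan.py 469.3 -34.5 200 122.5 4
```

```text
at [468.2 -21.6 380.9] yaw 122.3 d [   1.1  -12.9 -180.9] rv [ 0.003  0.    -0.003] n 4
-0.0029 -0.0016 0.0452 0.0008 0.0000 -0.0008; -0.0029 -0.0016 0.0452 0.0008 0.0000 -0.0008; -0.0029 -0.0016 0.0452 0.0008 0.0000 -0.0008; -0.0029 -0.0015 0.0452 0.0008 0.0000 -0.0008;
```

```bash
python3 -m creep '-0.003 -0.0016 0.045 0 0 0; -0.003 -0.0016 0.045 0 0 0; -0.003 -0.0016 0.045 0 0 0; -0.003 -0.0016 0.045 0 0 0; 0 0 0 0 0 0'; python3 - <<'E'
from h import *
s=robot.read_state();im,d=robot.read_camera('wrist');np.savez('pics/w2.npz',im=im,d=d,**s)
cv2.imwrite('pics/w2.png',im[:,:,::-1]); print(s['eef_pos'])
E
python3 plan.py 469.3 -34.5 173 122.5
```

```text
time_s: 2.08
eef_pos: [471.0, -32.7, 196.3]
tcp_rot: [0.48, 0.877, 0.002, 0.002]
contact_force: [0.6, 0.2, 1.0]
grip_width: 0.999
[470.98235272 -32.72313939 196.32539107]
at [471.7 -32.7 198.1] yaw 122.6 d [ -2.4  -1.8 -25.1] rv [0.007 0.003 0.002] n 1
-0.0001 -0.0031 0.0250 0.0073 0.0033 0.0025;
```

View pics/w2.png

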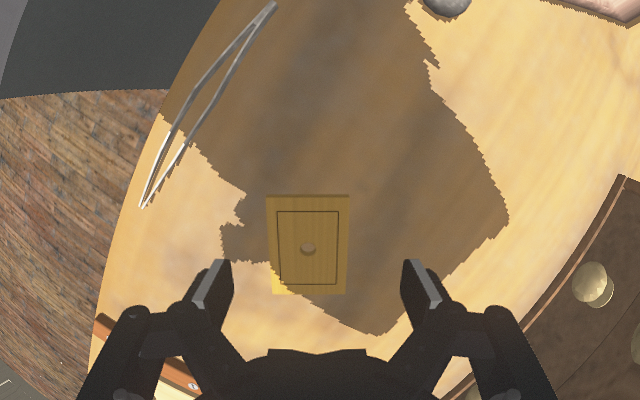

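```bash
python3 - <<'E'
from h import *
z=np.load('pics/w2.npz');st={k:z[k] for k in('eef_pos','tcp_rot')}
C=[(267,195),(349,195),(346,294),(272,294),(307.5,246.5)]
P=np.array([pt('wrist',u,v,6,st) for u,v in C]);print(P.round(1),P[:4].mean(0))
s=robot.read_state()
print('tool',(R.from_quat(s['tcp_rot']).inv().apply(P[4]-s['eef_pos'])).round(1))
E
```

```text
[[432.2 -19.3   6. ]
 [469.6   4.6   6. ]
 [505.6 -49.8   6. ]
 [466.5 -75.    6. ]
 [467.2 -33.8   6. ]] [468.47398643 -34.8529545    6.        ]
tool [  2.1  -5.7 192. ]
```

```bash
python3 -m creep '0.001 -0.005 0.013 0.007 0.003 0.002; 0 0 0.012 0 0 0; 0 0 0 0 0 0';  python3 plan.py 467.8 -34.5 173 122.5
```

```text
time_s: 2.5
eef_pos: [467.9, -34.8, 175.1]
tcp_rot: [0.481, 0.877, 0.001, 0.003]
contact_force: [-0.5, 0.1, 0.4]
grip_width: 1.0
at [467.9 -34.8 175.1] yaw 122.5 d [-0.1  0.3 -2.1] rv [0.004 0.004 0.   ] n 1
0.0003 0.0000 0.0021 0.0041 0.0041 0.0004;
```

```bash
python3 -m creep '0 0 0.0028 0.004 0.004 0; 0 0 0 0 0 0'; python3 -m creep '0 0 0 0 0 0; 0 0 0 0 0 0; 0 0 0 0 0 0; 0 0 0 0 0 0' 1; python3 -c "
from h import *
s=robot.read_state();print(s)"
```

```text
time_s: 2.75
eef_pos: [468.3, -34.8, 172.8]
tcp_rot: [0.481, 0.877, 0.0, 0.0]
contact_force: [-0.9, -0.1, 0.6]
grip_width: 1.002
time_s: 3.25
eef_pos: [468.4, -34.7, 173.8]
tcp_rot: [0.481, 0.877, 0.0, 0.001]
contact_force: [-0.2, -0.5, -0.5]
grip_width: 0.506
{'time_s': 3.25, 'qpos': array([-1.73207922e-01,  6.00103474e-01,  1.99679709e+00,  1.04988218e-04,
        5.43001099e-01, -7.41036252e-01]), 'dq': array([ 0.00077316, -0.00331061, -0.00146337, -0.00232321,  0.00348986,
       -0.0004744 ]), 'tau': array([ 8.08540644e-03, -5.07499015e+01, -1.50205314e+01, -8.29601922e-04,
        3.71611852e-02,  4.28052008e-04]), 'eef_pos': array([468.40591871, -34.74142595, 173.8242091 ]), 'tcp_rot': array([4.80766558e-01, 8.76848220e-01, 2.98308598e-04, 7.91586446e-04]), 'contact_force': array([-0.18789139, -0.50001241, -0.45391328]), 'moment': array([-0.0070907 ,  0.0113628 , -0.05348872]), 'grip_width': 0.5055541913931693}
```

```bash
python3 -m creep '0 0 0 0 0 0; 0 0 0 0 0 0; 0 0 -0.03 0 0 0; 0 0 -0.05 0 0 0; 0 0 0 0 0 0';python3 - <<'E'
from h import *
s=robot.read_state();im,d=robot.read_camera('wrist');np.savez('pics/w3.npz',im=im,d=d,**s)
cv2.imwrite('pics/w3.png',im[:,:,::-1])
E
```

```text
time_s: 3.88
eef_pos: [468.2, -34.7, 255.2]
tcp_rot: [0.481, 0.877, 0.0, 0.0]
contact_force: [0.3, 0.1, -1.7]
grip_width: 0.51
```

View pics/w3.png

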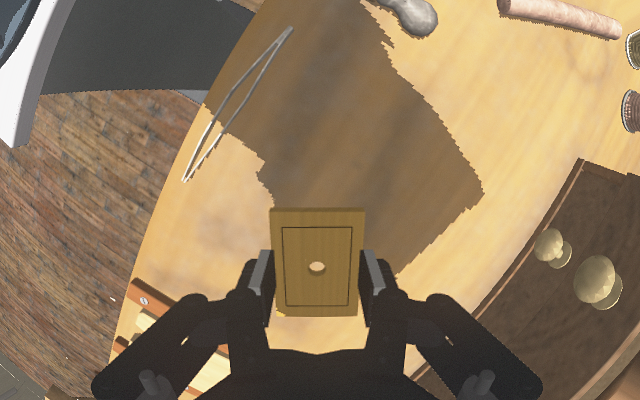

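```bash
python3 - <<'E'
from h import *
z=np.load('pics/w3.npz');st={k:z[k] for k in('eef_pos','tcp_rot')}
P=pt('wrist',317,267,st['eef_pos'][2]-168,st)
print(R.from_quat(st['tcp_rot']).inv().apply(P-st['eef_pos']))
E
python3 plan.py 425 -254.5 260 90
```

```text
[  1.01000713   0.75253393 168.00010181]
at [467.6 -34.6 253.4] yaw 122.5 d [ -42.6 -219.9    6.6] rv [-0.003 -0.001  0.568] n 4
-0.0406 -0.0385 -0.0016 -0.0007 -0.0004 0.1419; -0.0457 -0.0324 -0.0016 -0.0007 -0.0004 0.1419; -0.0498 -0.0256 -0.0017 -0.0007 -0.0004 0.1419; -0.0529 -0.0183 -0.0016 -0.0007 -0.0004 0.1419;
```

```bash
python3 plan.py 430 -190 300 90 4
```

```text
at [467.6 -34.6 253.4] yaw 122.5 d [ -37.6 -155.4   46.6] rv [-0.003 -0.001  0.568] n 4
-0.0277 -0.0288 -0.0116 -0.0007 -0.0004 0.1419; -0.0315 -0.0246 -0.0116 -0.0007 -0.0004 0.1419; -0.0346 -0.0199 -0.0116 -0.0007 -0.0004 0.1419; -0.0371 -0.0148 -0.0116 -0.0007 -0.0004 0.1419;
```

```bash
python3 plan.py 430 -315 300 90 5
```

```text
at [467.6 -34.6 253.4] yaw 122.5 d [ -37.6 -280.4   46.6] rv [-0.003 -0.001  0.568] n 5
-0.0432 -0.0365 -0.0093 -0.0005 -0.0003 0.1135; -0.0471 -0.0314 -0.0093 -0.0005 -0.0003 0.1135; -0.0503 -0.0258 -0.0093 -0.0005 -0.0003 0.1135; -0.0529 -0.0200 -0.0093 -0.0005 -0.0003 0.1135; -0.0549 -0.0138 -0.0093 -0.0005 -0.0003 0.1135;
```

```bash
python3 -m creep '-0.043 -0.0365 -0.0093 0 0 0.1135; -0.047 -0.0315 -0.0093 0 0 0.1135; -0.050 -0.026 -0.0093 0 0 0.1135; -0.053 -0.020 -0.0093 0 0 0.1135; -0.055 -0.014 -0.0093 0 0 0.1135'; python3 -m creep '0 0 0 0 0 0; 0 0 0 0 0 0';python3 - <<'E'
from h import *
s=robot.read_state();im,d=robot.read_camera('wrist');np.savez('pics/w4.npz',im=im,d=d,**s)
cv2.imwrite('pics/w4.png',im[:,:,::-1])
im,d=robot.read_camera('top');cv2.imwrite('pics/t4.png',im[:,:,::-1])
E
```

```text
time_s: 4.55
eef_pos: [426.2, -319.2, 293.3]
tcp_rot: [0.711, 0.703, -0.002, -0.007]
contact_force: [0.4, -0.6, -2.2]
grip_width: 0.51
time_s: 4.8
eef_pos: [425.0, -321.9, 290.6]
tcp_rot: [0.713, 0.701, -0.002, -0.008]
contact_force: [-0.1, 0.5, -1.3]
grip_width: 0.51
```

View pics/w4.png

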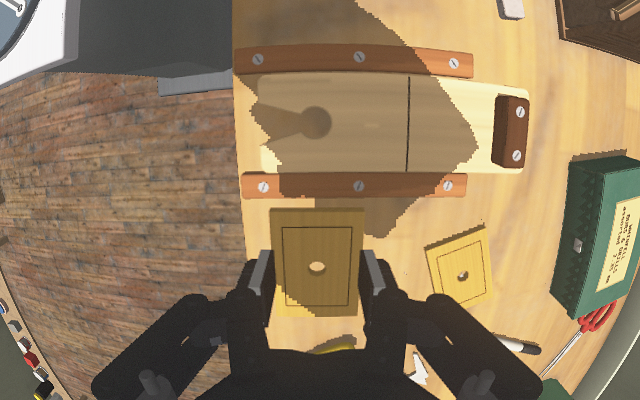

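```bash
python3 - <<'E'
from h import *
z=np.load('pics/w4.npz');st={k:z[k] for k in('eef_pos','tcp_rot')}
for n,u,v,h in [('hole',316,122,16),('lineA',409,77,16),('lineB',407,171,16),('s1',258,59,12),('s2',360,57,12),('s3',454,63,12),('s4',264,187,12),('s5',359,187,12),('s6',447,186,12),('edge1',234,85,0),('edge2',243,165,0),('edge3',245,240,0),('g1',520,112,42),('g2',517,156,42)]:
    print(n,pt('wrist',u,v,h,st).round(1))
im=z['im'][40:260,220:260,::-1]
cv2.imwrite('pics/w4c.png',cv2.resize(im,None,fx=2.7,fy=2.7,interpolation=cv2.INTER_CUBIC))
E
```

```text
hole [ 422.1 -254.3   16. ]
lineA [ 495.9 -217.2   16. ]
lineB [ 496.6 -294.    16. ]
s1 [ 377.  -201.9   12. ]
s2 [ 457.3 -202.2   12. ]
s3 [ 537.  -201.6   12. ]
s4 [ 377.4 -307.7   12. ]
s5 [ 457.1 -308.7   12. ]
s6 [ 536. -308.   12.]
edge1 [ 353.3 -220.9    0. ]
edge2 [ 357.5 -290.8    0. ]
edge3 [ 352.7 -362.9    0. ]
g1 [ 585.6 -237.5   42. ]
g2 [ 586.4 -273.7   42. ]
```

View pics/w4c.png

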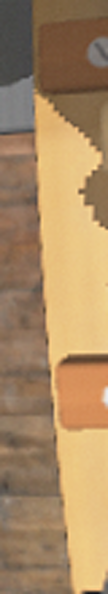

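View pics/t4.png

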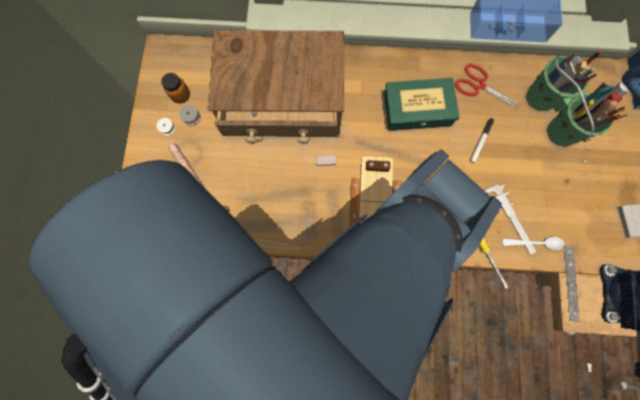

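```bash
python3 plan.py 420.3 -255.5 230 90 3
```

```text
at [ 425.3 -321.4  291. ] yaw 89.2 d [ -5.   65.9 -61. ] rv [-0.014 -0.008 -0.015] n 3
0.0218 -0.0017 0.0205 -0.0047 -0.0025 -0.0049; 0.0219 -0.0017 0.0205 -0.0047 -0.0025 -0.0049; 0.0219 -0.0017 0.0204 -0.0047 -0.0025 -0.0049;
```

```bash
python3 -m creep '0.022 -0.0017 0.0205 -0.0047 -0.0025 -0.005; 0.022 -0.0017 0.0205 -0.0047 -0.0025 -0.005; 0.022 -0.0017 0.0205 -0.0047 -0.0025 -0.005; 0 0 0 0 0 0'; python3 plan.py 420.3 -255.5 196 90 2
```

```text
time_s: 5.4
eef_pos: [420.7, -249.4, 227.4]
tcp_rot: [0.704, 0.71, 0.0, -0.001]
contact_force: [0.0, 0.2, -0.7]
grip_width: 0.505
at [ 420.7 -249.4  227.4] yaw 90.5 d [ -0.4  -6.1 -31.4] rv [-0.001 -0.001  0.008] n 2
-0.0031 -0.0002 0.0157 -0.0004 -0.0005 0.0040; -0.0031 -0.0002 0.0157 -0.0004 -0.0005 0.0040;
```

```bash
python3 -m creep '-0.003 0 0.0155 0 0 0.004; -0.003 0 0.0155 0 0 0.004; 0 0 0 0 0 0'; python3 plan.py 420.3 -255.5 190 90 2; python3 - <<'E'
from h import *
s=robot.read_state();im,d=robot.read_camera('wrist');np.savez('pics/w5.npz',im=im,d=d,**s)
cv2.imwrite('pics/w5.png',im[:,:,::-1])
E
```

```text
time_s: 5.78
eef_pos: [421.6, -256.6, 195.1]
tcp_rot: [0.707, 0.707, 0.0, 0.0]
contact_force: [0.5, 1.1, -1.1]
grip_width: 0.497
at [ 421.6 -256.6  195.1] yaw 90.0 d [-1.3  1.1 -5.1] rv [0.001 0.001 0.   ] n 2
0.0005 -0.0007 0.0025 0.0004 0.0003 0.0002; 0.0005 -0.0007 0.0025 0.0004 0.0003 0.0002;
```

View pics/w5.png

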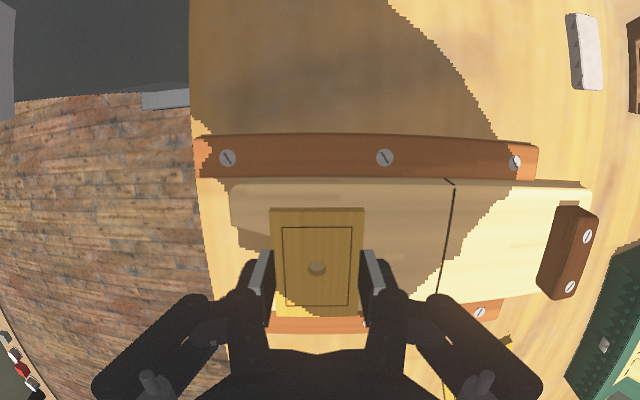

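```bash
python3 -m creep '0.0008 -0.0012 0.0035 0 0 0; 0 0 0 0 0 0';  python3 plan.py 420.3 -255.5 190 90 1
```

```text
time_s: 6.08
eef_pos: [420.6, -256.1, 192.4]
tcp_rot: [0.707, 0.707, 0.0, 0.001]
contact_force: [0.9, 0.1, 0.0]
grip_width: 0.51
at [ 420.6 -256.1  192.4] yaw 90.0 d [-0.3  0.6 -2.4] rv [ 0.002  0.001 -0.   ] n 1
0.0007 -0.0003 0.0024 0.0022 0.0014 -0.0000;
```

```bash
python3 -m creep '0.0006 0 0.002 0.002 0.001 0; 0 0 0 0 0 0; 0 0 0 0 0 0'
```

```text
time_s: 6.45
eef_pos: [420.7, -255.6, 190.7]
tcp_rot: [0.707, 0.707, -0.0, 0.001]
contact_force: [0.3, -0.2, -1.4]
grip_width: 0.504
```

```bash
python3 -m creep '0 0 0.0015 0.002 0 0; 0 0 0 0 0 0'
```

```text
time_s: 6.7
eef_pos: [420.9, -255.6, 189.8]
tcp_rot: [0.707, 0.707, -0.001, 0.0]
contact_force: [-0.7, -0.6, 0.4]
grip_width: 0.51
```

```bash
python3 -m creep '0 0 0 0 0 0; 0 0 0 0 0 0; 0 0 0 0 0 0; 0 0 0 0 0 0' -1; python3 -m creep '0 0 -0.02 0 0 0; 0 0 -0.04 0 0 0; 0 0 -0.03 0 0 0; 0 0 0 0 0 0'; python3 - <<'E'
from h import *
s=robot.read_state();im,d=robot.read_camera('wrist');np.savez('pics/w6.npz',im=im,d=d,**s)
cv2.imwrite('pics/w6.png',im[:,:,::-1])
E
python3 plan.py 584 -254.5 280 90
```

```text
time_s: 7.2
eef_pos: [421.0, -255.7, 189.8]
tcp_rot: [0.707, 0.707, -0.001, 0.0]
contact_force: [0.3, 0.4, -0.1]
grip_width: 1.003
time_s: 7.7
eef_pos: [420.9, -255.5, 281.9]
tcp_rot: [0.707, 0.707, -0.001, -0.0]
contact_force: [-0.3, -0.7, -0.1]
grip_width: 0.998
at [ 420.7 -255.4  280.8] yaw 90.0 d [163.3   0.9  -0.8] rv [-0.003 -0.    -0.   ] n 3
0.0003 0.0544 0.0001 -0.0009 -0.0001 -0.0000; 0.0003 0.0544 0.0001 -0.0009 -0.0001 -0.0000; 0.0003 0.0544 0.0002 -0.0009 -0.0001 -0.0000;
```

View pics/w6.png

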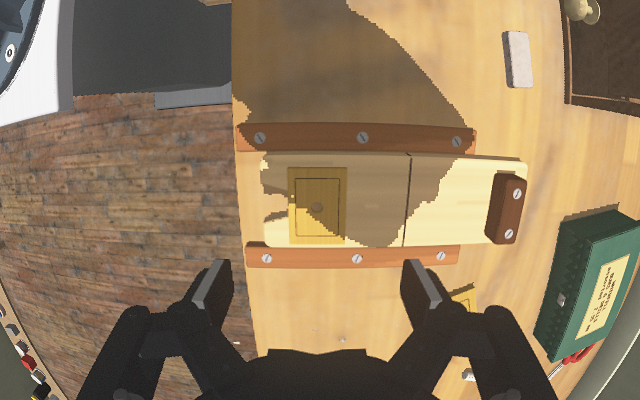

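```bash
python3 - <<'E'
from h import *
z=np.load('pics/w6.npz');st={k:z[k] for k in('eef_pos','tcp_rot')}
for n,u,v,h in [('phole',317,207,22),('lineA',411,153,16),('lineB',406,246,16),('g1',517,194,42),('g2',509,234,42),('s2',363,138,12),('s5',357,259,12),('edge',239,207,0)]:
    print(n,pt('wrist',u,v,h,st).round(1))
im=z['im'][110:290,220:540,::-1]
cv2.imwrite('pics/w6c.png',cv2.resize(im,None,fx=2.5,fy=2.5,interpolation=cv2.INTER_CUBIC))
E
```

```text
phole [ 421.4 -255.4   22. ]
lineA [ 495.5 -212.4   16. ]
lineB [ 499.2 -294.    16. ]
g1 [ 585.9 -237.4   42. ]
g2 [ 586.4 -273.4   42. ]
s2 [ 457.1 -202.1   12. ]
s5 [ 456.9 -308.1   12. ]
edge [ 352.9 -263.6    0. ]
```

View pics/w6c.png

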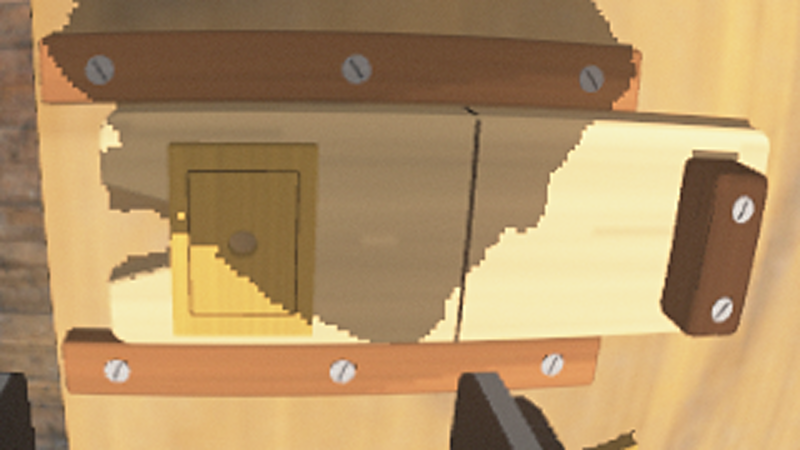

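```bash
python3 - <<'E'
from h import *
d=np.load('pics/top0_d.npy')
for u,v in [(389,125),(389,100),(340,125),(340,80)]:
    o,r=ray('top',u,v);print((o+r*d[v,u]).round(1))
E
```

```text
[ 697.6 -280.5   28.8]
[ 752.3 -274.1   59.9]
[ 669.5 -152.4   75.7]
[ 737.1 -144.7  172.3]
```

```bash
python3 -m creep '0 0.054 0 -0.001 0 0; 0 0.054 0 -0.001 0 0; 0 0.054 0 -0.001 0 0; 0 0 0 0 0 0'; python3 plan.py 585.8 -255 240 90 2; python3 - <<'E'
from h import *
s=robot.read_state();im,d=robot.read_camera('wrist');np.savez('pics/w7.npz',im=im,d=d,**s)
cv2.imwrite('pics/w7.png',im[:,:,::-1])
E
```

```text
time_s: 8.25
eef_pos: [586.0, -254.9, 274.2]
tcp_rot: [0.708, 0.707, -0.001, -0.004]
contact_force: [-0.6, 0.7, -0.4]
grip_width: 1.003
at [ 586.  -254.9  274.2] yaw 89.9 d [ -0.2  -0.1 -34.2] rv [-0.006 -0.004 -0.002] n 2
-0.0001 -0.0000 0.0171 -0.0031 -0.0019 -0.0008; -0.0001 -0.0001 0.0171 -0.0031 -0.0019 -0.0008;
```

View pics/w7.png

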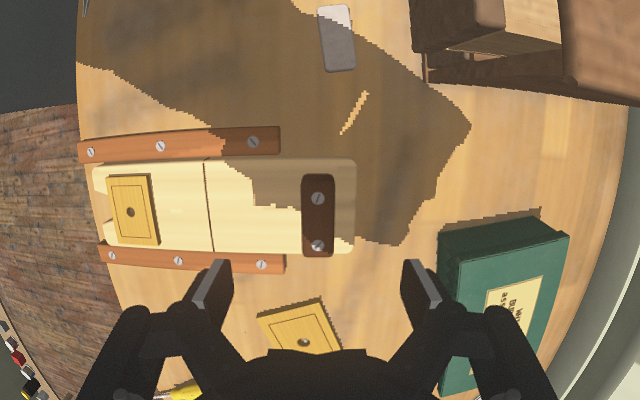

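```bash
python3 -m creep '0 0 0.017 -0.003 -0.002 0; 0 0 0.02 -0.003 -0.002 0; 0 0 0.02 0 0 0; 0 0 0.014 0 0 0; 0 0 0 0 0 0'; python3 plan.py 585.8 -255 195 90 1
```

```text
time_s: 8.93
eef_pos: [578.7, -254.9, 194.7]
tcp_rot: [0.709, 0.705, -0.002, -0.005]
contact_force: [-0.6, 1.0, 0.1]
grip_width: 1.0
at [ 578.7 -254.9  194.7] yaw 89.7 d [ 7.1 -0.1  0.3] rv [-0.009 -0.004 -0.005] n 1
-0.0001 0.0071 -0.0003 -0.0091 -0.0039 -0.0050;
```

```bash
python3 -m creep '0 0.007 0 -0.009 -0.004 -0.005; 0 0 0 0 0 0'; python3 plan.py 585.8 -255 194 90 1
```

```text
time_s: 9.18
eef_pos: [586.2, -255.2, 195.6]
tcp_rot: [0.707, 0.707, 0.0, 0.001]
contact_force: [-0.5, 0.4, 0.8]
grip_width: 1.002
at [ 586.2 -255.2  195.6] yaw 90.0 d [-0.4  0.2 -1.6] rv [0.002 0.001 0.   ] n 1
0.0002 -0.0004 0.0016 0.0019 0.0011 0.0001;
```

```bash
python3 -m creep '0 0 0.0015 0.002 0.001 0; 0 0 0 0 0 0; 0 0 0 0 0 0; 0 0 0 0 0 0; 0 0 0 0 0 0' 1;python3 -m creep '0 0 0 0 0 0; 0 0 0 0 0 0';  python3 plan.py 585.8 -255 194 90 1; python3 - <<'E'
from h import *
s=robot.read_state();im,d=robot.read_camera('wrist');np.savez('pics/w8.npz',im=im,d=d,**s)
cv2.imwrite('pics/w8.png',im[:,:,::-1])
E
```

```text
time_s: 9.8
eef_pos: [586.5, -255.3, 195.3]
tcp_rot: [0.707, 0.707, 0.0, 0.001]
contact_force: [0.8, -1.1, -1.4]
grip_width: 0.264
time_s: 10.05
eef_pos: [586.5, -255.3, 195.3]
tcp_rot: [0.707, 0.707, 0.0, 0.001]
contact_force: [-0.4, -0.5, 1.0]
grip_width: 0.268
at [ 586.5 -255.3  195.3] yaw 90.0 d [-0.7  0.3 -1.3] rv [0.001 0.001 0.   ] n 1
0.0003 -0.0007 0.0013 0.0014 0.0009 0.0002;
```

View pics/w8.png

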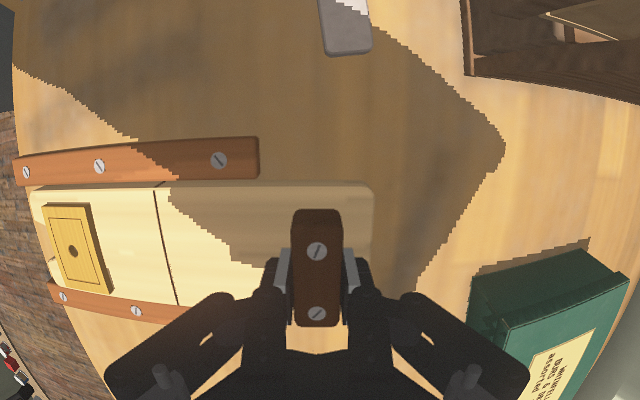

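```bash
python3 -m creep '0 -0.004 0 0.001 0 0; 0 -0.008 0 0 0 0; 0 -0.008 0 0 0 0; 0 -0.008 0 0 0 0; 0 -0.004 0 0 0 0';  python3 plan.py 450 -255 195.3 90 1
```

```text
time_s: 10.72
eef_pos: [552.4, -255.3, 195.3]
tcp_rot: [0.707, 0.707, 0.0, 0.001]
contact_force: [1.8, 0.1, -1.7]
grip_width: 0.265
at [ 552.4 -255.3  195.3] yaw 90.0 d [-102.4    0.3   -0. ] rv [0.002 0.001 0.   ] n 1
0.0003 -0.1024 -0.0001 0.0016 0.0013 0.0002;
```

```bash
python3 -m creep '0 -0.008 0.0003 0.001 0.001 0; 0 -0.01 0.0003 0 0 0; 0 -0.01 0 0 0 0; 0 -0.01 0 0 0 0; 0 -0.005 0 0 0 0';  python3 -m creep '0 -0.006 0.0003 0.001 0.001 0; 0 -0.01 0 0 0 0; 0 -0.01 0 0 0 0; 0 -0.008 0 0 0 0; 0 -0.003 0 0 0 0'; python3 plan.py 450 -255 195.3 90 1; python3 - <<'E'
from h import *
s=robot.read_state();im,d=robot.read_camera('wrist');np.savez('pics/w9.npz',im=im,d=d,**s)
cv2.imwrite('pics/w9.png',im[:,:,::-1])
E
```

```text
time_s: 11.35
eef_pos: [506.7, -255.4, 195.3]
tcp_rot: [0.707, 0.707, 0.0, 0.001]
contact_force: [2.9, 0.1, -0.4]
grip_width: 0.265
time_s: 11.98
eef_pos: [467.6, -255.6, 195.4]
tcp_rot: [0.707, 0.707, 0.001, 0.001]
contact_force: [3.6, -0.0, 1.2]
grip_width: 0.265
at [ 467.6 -255.6  195.4] yaw 90.0 d [-17.6   0.6  -0.1] rv [ 0.003  0.001 -0.   ] n 1
0.0006 -0.0176 0.0001 0.0031 0.0010 -0.0000;
```

View pics/w9.png

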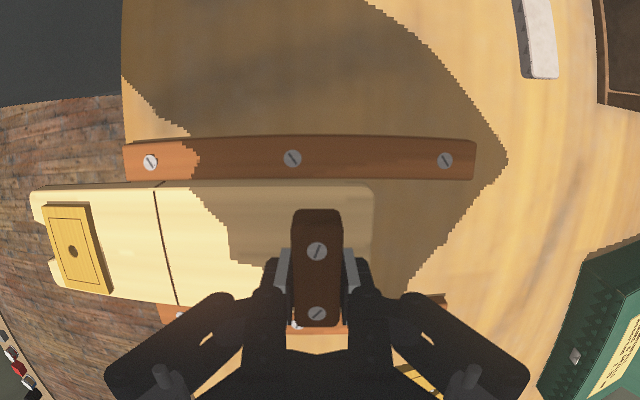

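```bash
python3 - <<'E'
from h import *
z=np.load('pics/w9.npz');st={k:z[k] for k in('eef_pos','tcp_rot')}
for n,u,v,h in [('e',121.5,60,0),('e',122,110,0),('e',122.5,130,0),('guide top corner',126,147,12),('lineA',153,192,16),('lineB',177,304,16),('s1',150,162,12),('s2',292,158,12),('s3',445,160,12),('g1',316.5,251,42),('phole',72.5,252,22)]:
    print(n,pt('wrist',u,v,h,st).round(1))
im=z['im'][100:320,20:200,::-1]
cv2.imwrite('pics/w9c.png',cv2.resize(im,None,fx=2.7,fy=2.7,interpolation=cv2.INTER_CUBIC))
E
```

```text
e [ 353.7 -140.4    0. ]
e [ 352.6 -170.8    0. ]
e [ 351.7 -183.     0. ]
guide top corner [ 361.5 -192.    12. ]
lineA [ 378.6 -217.5   16. ]
lineB [ 378.4 -293.1   16. ]
s1 [ 376.9 -201.4   12. ]
s2 [ 456.3 -201.5   12. ]
s3 [ 536.5 -201.3   12. ]
g1 [ 468.5 -237.3   42. ]
phole [ 304.6 -256.9   22. ]
```

View pics/w9c.png

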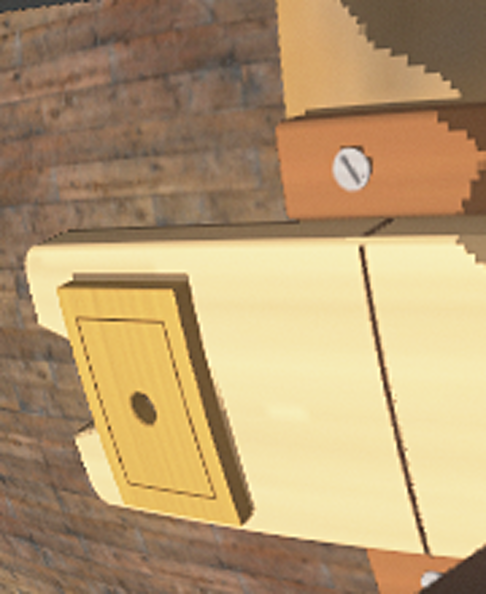

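```bash
python3 -m creep '0.0002 -0.006 0 0.002 0.001 0; 0 -0.008 0 0 0 0; 0 -0.007 0 0 0 0; 0 -0.003 0 0 0 0; 0 0 0 0 0 0'; python3 - <<'E'
from h import *
s=robot.read_state();im,d=robot.read_camera('wrist');np.savez('pics/w10.npz',im=im,d=d,**s)
t,_=robot.read_camera('top');sc,_=robot.read_camera('scene');np.savez('pics/x10.npz',t=t,sc=sc)
print(s['eef_pos'],s['contact_force'])
im=im[100:320,20:200,::-1]
cv2.imwrite('pics/w10c.png',cv2.resize(im,None,fx=2.7,fy=2.7,interpolation=cv2.INTER_CUBIC))
cv2.imwrite('pics/t10.png',t[:,:,::-1])
cv2.imwrite('pics/s10.png',cv2.resize(sc[130:270,260:480,::-1],None,fx=3.5,fy=3.5,interpolation=cv2.INTER_CUBIC))
E
```

```text
time_s: 12.65
eef_pos: [441.8, -255.4, 195.3]
tcp_rot: [0.707, 0.707, 0.0, 0.0]
contact_force: [2.1, 0.2, 1.5]
grip_width: 0.268
[ 441.81459128 -255.426544    195.28222614] [2.1165252  0.16187726 1.52046039]
```

View pics/w10c.png

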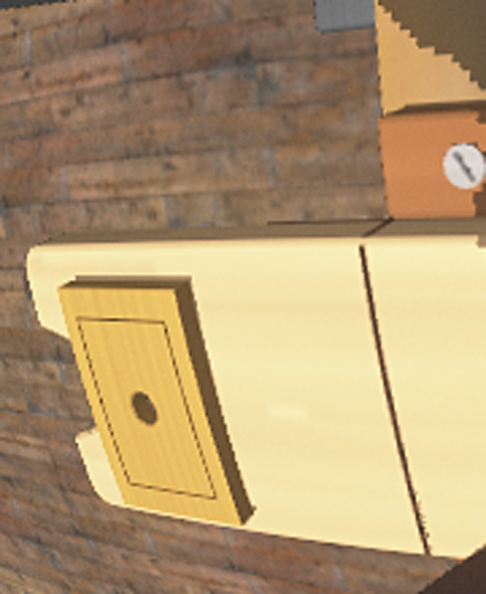

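View pics/t10.png

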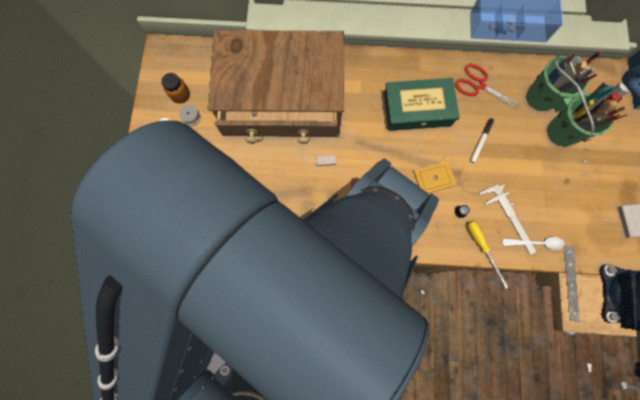

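View pics/s10.png

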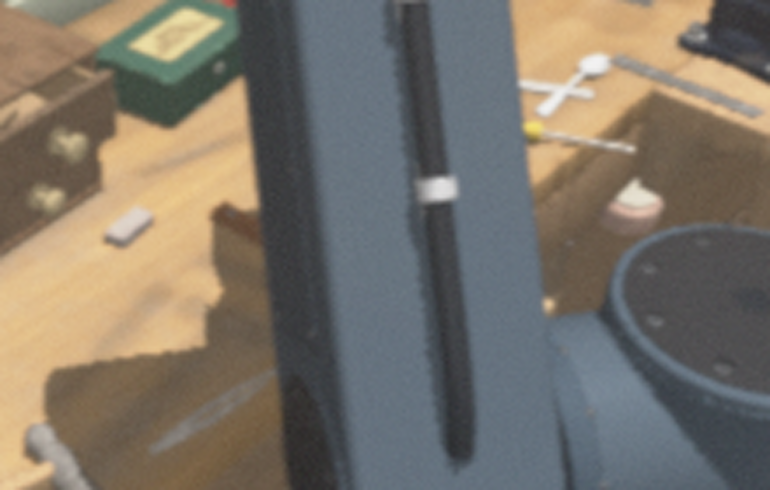

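```bash
python3 - <<'E'
from h import *
z=np.load('pics/w10.npz');st={k:z[k] for k in('eef_pos','tcp_rot')}
im=z['im']
im2=im[0:200,120:260,::-1]
cv2.imwrite('pics/w10d.png',cv2.resize(im2,None,fx=3,fy=3,interpolation=cv2.INTER_CUBIC))
g=cv2.cvtColor(im,cv2.COLOR_RGB2HSV).astype(float)
# edge per row: strongest horizontal gradient of R-B... 
r=im[...,0].astype(float)
for v in range(95,138,6):
    gr=np.diff(cv2.GaussianBlur(r,(3,3),0)[v,145:180]);u=145.5+np.argmax(gr);print('e',v,u,pt('wrist',u,v,0,st).round(1))
for v in range(200,300,20):
    row=cv2.GaussianBlur(r,(3,3),0)[v,145:185];u=145+np.argmin(row);print('l',v,u,pt('wrist',u,v,16,st).round(1))
for n,u,v,h in [('gc bottom-ish',120+0,0,0),('s1',20+465/2.7,100+165/2.7,12),('guide inner top corner',20+389/2.7,100+218/2.7,12),('guide outer top',20+381/2.7,100+117/2.7,12)]:print(n,pt('wrist',u,v,h,st).round(1))
E
```

```text
e 95 154.5 [ 350.4 -164.3    0. ]
e 101 157.5 [ 352.2 -168.     0. ]
e 107 158.5 [ 352.7 -171.5    0. ]
e 113 158.5 [ 352.4 -174.9    0. ]
e 119 159.5 [ 352.8 -178.5    0. ]
e 125 159.5 [ 352.5 -181.9    0. ]
e 131 160.5 [ 352.9 -185.4    0. ]
e 137 160.5 [ 352.6 -188.9    0. ]
l 200 155 [ 352.8 -221.8   16. ]
l 220 158 [ 352.5 -233.8   16. ]
l 240 162 [ 352.6 -246.3   16. ]
l 260 167 [ 353.1 -259.7   16. ]
l 280 171 [ 352.5 -274.    16. ]
gc bottom-ish [ 324.6 -100.6    0. ]
s1 [ 377.  -201.6   12. ]
guide inner top corner [ 358.3 -212.    12. ]
guide outer top [ 359.1 -191.1   12. ]
```

View pics/w10d.png

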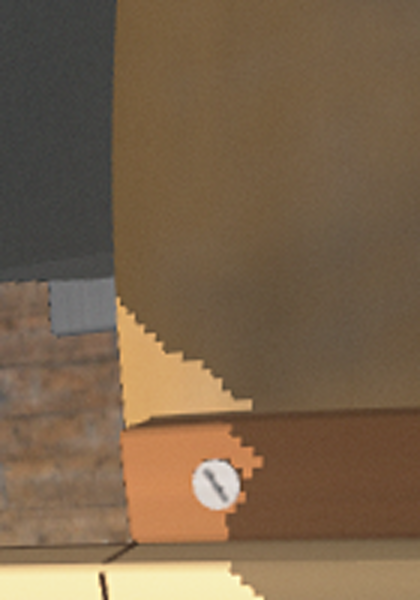

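```bash
python3 -m creep '0 0 0.0003 0 0 0; 0 0 0 0 0 0; 0 0 0 0 0 0' ; python3 - <<'E'
from h import *
s=robot.read_state();im,d=robot.read_camera('wrist');print(s['eef_pos'],s['contact_force'],s['dq'].round(3))
cv2.imwrite('pics/w11.png',im[:,:,::-1])
E
```

```text
time_s: 13.18
eef_pos: [442.0, -255.4, 195.3]
tcp_rot: [0.707, 0.707, -0.0, -0.0]
contact_force: [0.1, -0.3, 2.7]
grip_width: 0.261
[ 442.00078616 -255.42864896  195.25417727] [ 0.06366224 -0.29374757  2.69108329] [ 0.001  0.    -0.001 -0.001  0.001 -0.001]
```

View pics/w11.png

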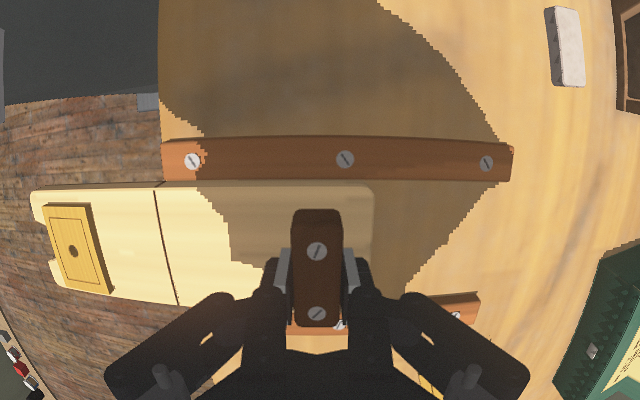

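The picture shows the plate in place with its hole at (73,252). The board line runs from (155,190) to (177,304), level with the bench edge at u≈160. The gripper still holds the block.

```bash
python3 -c "
from cell import robot
print(robot.finish_job())"
```

```text
the job is handed in; nothing more can be done
None
```

The job is handed in at about 13 s of the 48 s allowed. The smaller brass plate lies flat on the board, and the arm still holds the board by its grip block.

- **Plate:** I laid it with its hole over the board's round hole while the board was still back on the bench, then let go. Measured by the wrist camera, the two holes were about 1 mm apart. The plate kept the same place on the board all through the slide.
- **Slide:** I took the grip block across its 24 mm side and drew the board straight out by about 144.5 mm. The arm's height stayed at 195.3 mm to within 0.1 mm, and the recorded force components stayed below 4 N, so the board never tipped.
- **Line at the edge:** The wrist camera put the line at x ≈ 352.7 mm and the bench edge at about 352.6 mm. The ends of the guide strips put the edge at about 352.7 mm.
- **Checks that disagreed:** The coarser top camera suggested about 2 mm too far. Taking the strips' middle screws as half-way along them suggested about 1.5 mm short. I trusted the wrist camera's direct view, because in the top camera's final picture the arm hid the board.
- **Other tools:** I moved nothing but the plate and the board, and saw no other tool disturbed in the last pictures. The hammer and the copper tube were hidden or out of view there, so I did not check them at the end.

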